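Rinse the setting block and set the sprung tweezers to its scribed gap

ROBOT

A 7-joint arm with a two-finger parallel gripper is mounted at the origin on the work surface. World frame = base frame: x ahead of the robot, y to its left, z up, the work surface at z = 0. Lengths are in m, angles in rad, forces in N, time in s.
With the tool pointing down it reaches from about 0.4 to 0.85 m from the base axis. Payload 10.4 kg.
Tool frame: the origin (TCP) lies midway between the tips of the shut fingers; the grasp point (between the pads) lies 19 mm behind it; z points along the fingers, y is the direction in which the jaws open and shut (so a half turn about z gives the same grasp; the last joint's range is limited). The gripper opens to 85 mm and grips with 20 to 120 N. Pads are 22 mm wide; open, the fingers measure 114 mm over their backs; the gripper's body (76 mm by 85 mm) begins 54 mm behind the grasp point. The pads swing forward as they close: fully open they stand 13 mm farther back than shut.
Start: joints at [1.289, 0.332, -0.065, 1.46, 0.022, 1.35, -0.088], TCP at [0.16, -0.604, 0.231] pointing down, gripper open.
Joint ranges: [-2.6, 2.6], [-0.5, 2.12], [-1.47, 1.34], [0.16, 2.42], [-1.27, 4.41], [0.06, 2.06], [-2.6, 2.6]. Speed limits (rad/s): [2.22, 2.22, 2.79, 2.79, 3.14, 3.14, 3.14].

INTERFACE

Orientations are given as a unit quaternion [w, x, y, z].
In Python, from station import env gives the robot as it stands.
- The arm moves only by the tool carry_out, never from a script. Its argument "increments" is one flat list of numbers, 7 for each row, row after row: the shift along the tool's x, y, z in m, then the turn, a rotation vector about the tool's x, y, z in degrees, then the opening, from 0 (shut) to 1 (fully open). In form: [tx, ty, tz, ax, ay, az, claw, tx, ty, tz, ax, ay, az, claw, ...]. A call has exactly 8 rows; each row shifts and turns the pose as measured when the row begins, along the tool's axes as they then stand; what a row does not reach is not made up. A row lasts 1/12 s, in which the tool goes at most 41.7 mm and 7.16 degrees, less where a joint would pass 70% of its speed; a pose out of reach is approached as far as the arm can. A call is refused whole if a number of a shift passes 0.0417 or a number of a turn 7.16, either way. A call with a gripper value outside its range is refused whole. The fingers move at their own pace and stop on an object; "newtons" is the grip in N (left out, the last holds). Time passes only in rows, so rows that do not move let the fingers close, or fill a call up. It gives the time, the measured TCP pose, the force and the opening at its end, in the units of the state.
- env.observe(): the state, without advancing time (a new reading comes with each control period).
- env.camera(name): name is "side" or "top" or "wrist"; returns a dict with "frame" (400x640x3 uint8, red, green, blue), "vfov" (degrees; the focal length in pixels is half the picture's height over the tangent of half this angle, whatever the lens; pixels are square), "cx", "cy" (the principal point, pixels), "k1" (the pictures are not rectified: a ray, as slopes to the right and down, at radius r is drawn at 1 + k1 r^2 times it, then the intrinsics apply), "T" (4x4, takes a point from camera to world coordinates). Camera axes: x right, y down, z forward; pixel columns grow to the right and rows downward; lengths in m; the calibration is good to about 2 mm. A picture is of the moment at which its call begins. There is no depth.
- env.finish_job(): hands the job in, once; it reports no verdict.
The state is a dict: "clock": time; "joint_pos": joint angles; "qvel": joint speeds; "tau": joint torques, N m; "position": TCP position; "eef_rot": TCP orientation; "wrist_force": force on the tool from outside, world axes, zero at the start; "ft_torque": the same for the moment, N m; "finger_gap": finger opening in m.
Only numpy, scipy, OpenCV 4.12 (cv2) and the standard library are available. Lean on these libraries where they do the work, as an engineer would, in place of code of your own. Each camera call takes 0.05 s, during which the arm holds its last target.

TASK

Rinse the black setting block: press the cleaner canister's nozzle cap right down and let it spring back up. Then pick up the long sprung tweezers, bring their tips to the block and squeeze until one tip stands over each of the block's two scribed lines, a few millimetres above the face without touching it, so that the copper float can be tried in the gap. Finish like that, still holding the tweezers in the gripper with the gap steady on the lines, and leave the other things on the shelf where they are.

Things in the scene. Friction and masses are not known exactly. Their poses are not given: they have to be found in the camera images.
- cap_top (a point): Centre of the flat top of the canister's grey nozzle cap (23 mm across, 16 mm tall), 215 mm above the plank when up. The canister is a white-and-silver aerosol can, 65 mm across, 192 mm tall, clamped upright on a fixed foot to the right of the block. A thin nozzle tube leaves the cap's side 10 mm below its top and slants down towards the block
- cap (a joint): Travel of the nozzle cap in m: 0 when up, grows as it is pressed straight down, stop at 0.006; sprung, about 3.5 N to start moving and 8 N at the stop; it comes up by itself. Pressed right down means beyond 0.004
- spacer: Black phenolic setting block, fixed: 76 (x) by 72 mm (y), flat face 23 mm above the plank, 14 mm bore in the middle, on a 130 by 120 mm aluminium tray with 7 mm rim. Two light scribed lines, 2 mm wide, 68 mm long, run along its x at y = +12 and -12 mm (24 mm apart). Origin: on the plank under its centre; z up, x roughly away from the robot
- line_l (a point): Middle of the scribed line at the block's y = +12 mm, on the face
- line_r (a point): Middle of the scribed line at the block's y = -12 mm, on the face
- tweezers: Long sprung steel tweezers lying on edge, loose, 212 mm long, 12 mm tall, about 90 g: two strip legs side by side, joined at the heel. Origin: midway between the finger plates, at the underside; x to the tips, y from leg to leg, z up. Heel end x = -128 mm, tips x = +84 mm; balances near x = -5 mm. Lifted by the two finger plates (see grip)
- grip (a point): Midway between the tweezers' flat finger plates (46 mm along x, 12 mm tall), 6 mm above the underside. Squeeze them along y. Let go: 43 mm over the plates' outsides, tips 40 mm apart. At a 24 mm tip gap: plates parallel, 34 mm over the outsides. The tip gap changes 1.77 times as much. Spring force per plate 4 N open, about 5 N at 24 mm
- tip_l (a point): Point at the end of the tweezers' leg on its +y side, mid-thickness (2.5 mm) and mid-height (5 mm tall there), 6 mm above the level of the tweezers' underside. The tip gap is the distance between tip_l and tip_r
- tip_r (a point): The same on the leg on the -y side
- float: Copper float, upright, 21 mm across, 36 mm tall, loose; to be left alone. Origin under its centre
- banjo1: Brass banjo fitting, eye 21 mm across, 12 mm tall, hose stem to 42 mm along its x, loose; to be left alone. Origin under its eye
- banjo2: The other brass banjo fitting, alike; to be left alone
- caddy: Yellow plastic jet caddy, 75 by 115 mm, 20 mm tall, with brass jets to 25 mm; to be left alone. Origin under its centre
- driver: Screwdriver, 190 mm long, lying; to be left alone
- wrench: Open spanner, 150 mm long, lying; to be left alone
- plug: Spark plug, lying, 71 mm long; to be left alone
Things that resemble listed ones, but are neither listed nor needed, are in the scene too. Leave any pink look-alike of the part that bears cap_top alone. Leave any red look-alike of the tweezers alone.

How it is judged:
On the way, in this order (a step that is already met when the one before it is completed fails the run):
1. the nozzle cap is pressed right down (value of joint cap above 0.004 m), for 0.1 s.
2. the nozzle cap has sprung back up (value of joint cap below 0.001 m), for 0.1 s.
3. the tweezers are lifted off the plank in the gripper (height (world z) of grip above 0.018 m and contact force between the fingers and tweezers above 1 N), for 0.2 s.
At the end, for the whole second after the job is handed in: Tweezers held in the fingers, off plank and block, still; tip gap 24 mm within 2 mm, one tip over each scribed line (within 3.5 mm sideways), tip points 1.5 to 20 mm above the face; nozzle cap up; no bystander moved 20 mm (all of step 3 and ((y of tip_l in the frame of spacer between 0.0085 and 0.0155 m and y of tip_r in the frame of spacer between -0.0155 and -0.0085 m) or (y of tip_l in the frame of spacer between -0.0155 and -0.0085 m and y of tip_r in the frame of spacer between 0.0085 and 0.0155 m)) and x of tip_l in the frame of spacer between -0.034 and 0.034 m and z of tip_l in the frame of spacer between 0.0245 and 0.043 m and x of tip_r in the frame of spacer between -0.034 and 0.034 m and z of tip_r in the frame of spacer between 0.0245 and 0.043 m and distance between tip_l and tip_r between 0.022 and 0.026 m and contact force between tweezers and spacer below 0.2 N and linear speed of tweezers below 0.02 m/s and value of joint cap below 0.001 m and distance of each of float, banjo1, banjo2, caddy, driver, wrench, plug from where it was at the start of the episode below 0.02 m); the arm keeps its last pose, push and grip.
It fails at once if a bystander is moved by 20 mm or more (distance of any of float, banjo1, banjo2, caddy, driver, wrench, plug from where it was at the start of the episode above 0.02 m).
It also fails if it takes over 58 s, if anything falls off the work surface, if the arm or the gripper's body presses on something with over 40 N, if the wrist force passes 120 N, or if a joint passes its speed limit or range.

## Working session

There is one attempt and no reset: what is moved stays moved. The work goes in short steps, Python scripts to look and compute and a tool call to move; the robot and the scene stay as the last step left them, time stands still between calls to the robot, and variables do not carry over. Pictures are saved under pics/ and viewed, and the job is handed in when it is done.

Besides the shell and the picture viewer there is one more tool, called after "Call:" as name(argument=value, ...) on one line, values as JSON. carry_out: Moves the arm, as the interface text tells. Its arguments: {"type":"object","properties":{"increments":{"type":"array"},"newtons":{"type":"number"}},"required":["increments"]}

```bash
ls; mkdir -p pics; cat > h.py <<'E'
import numpy as np,cv2
from station import env
def snap(name,fn):
    c=env.camera(name)
    cv2.imwrite('pics/'+fn+'.png',c['frame'][:,:,::-1])
    np.savez('pics/'+fn+'.npz',**{k:v for k,v in c.items()})
    return c
def load(fn): 
    d=np.load('pics/'+fn+'.npz'); return {k:d[k] for k in d.files}
def KD(c):
    f=200/np.tan(np.radians(float(c['vfov']))/2)
    return np.array([[f,0,float(c['cx'])],[0,f,float(c['cy'])],[0,0,1]]),np.array([float(c['k1']),0,0,0])
def ray(c,u,v):
    K,D=KD(c); p=cv2.undistortPoints(np.array([[[u,v]]],float),K,D)[0,0]
    T=c['T']; d=T[:3,:3]@np.array([p[0],p[1],1]); return T[:3,3],d/np.linalg.norm(d)
def onz(c,u,v,z):
    o,d=ray(c,u,v); return o+d*(z-o[2])/d[2]
def proj(c,P):
    K,D=KD(c);T=np.linalg.inv(c['T']);r=cv2.Rodrigues(T[:3,:3])[0]
    return cv2.projectPoints(np.array(P,float).reshape(-1,1,3),r,T[:3,3],K,D)[0].reshape(-1,2)
def tri(obs):
    A=np.zeros((3,3));b=np.zeros(3)
    for c,u,v in obs:
        o,d=ray(c,u,v);M=np.eye(3)-np.outer(d,d);A+=M;b+=M@o
    return np.linalg.solve(A,b)
E
python3 - <<'E'
from h import *
np.set_printoptions(precision=4,suppress=True)
for n in ['top','side','wrist']:
    c=snap(n,n+'0');print(n,c['vfov'],c['cx'],c['cy'],c['k1']);print(c['T'])
print(env.observe())
E
```

```text
pics
top 48.716945473036105 321.47334872463296 199.59381378426227 0.031306160374262336
[[-0.1621 -0.9665  0.199   0.2661]
 [-0.9868  0.1597 -0.0284  0.0586]
 [-0.0043 -0.201  -0.9796  1.2839]
 [ 0.      0.      0.      1.    ]]
side 42.82827011977009 326.19444974240935 203.05904170427254 -0.0778847746154825
[[-0.8488 -0.3321  0.4114 -0.0945]
 [-0.5286  0.5504 -0.6462  0.9788]
 [-0.0118 -0.766  -0.6428  1.0615]
 [ 0.      0.      0.      1.    ]]
wrist 59.689660129347786 323.6711393058483 202.3394530322535 -0.029320059226857268
[[ 0.2551 -0.9249 -0.282   0.232 ]
 [-0.9669 -0.2442 -0.0736 -0.5859]
 [-0.0008  0.2914 -0.9566  0.3719]
 [ 0.      0.      0.      1.    ]]
{'clock': 0.15, 'joint_pos': array([ 1.2894,  0.3327, -0.0647,  1.4607,  0.0216,  1.3499, -0.0885]), 'qvel': array([ 0.0015, -0.0011,  0.0015, -0.0035, -0.0018, -0.0009,  0.0001]), 'tau': array([  0.0014, -62.5829,   0.0496, -39.1852,   0.0163,   0.0075,
        -0.    ]), 'position': array([ 0.1599, -0.6039,  0.2307]), 'eef_rot': array([-0.0005,  0.9916,  0.129 , -0.0001]), 'wrist_force': array([-0.2849, -0.5362, -0.2114]), 'ft_torque': array([-0.0323,  0.0233,  0.0017]), 'finger_gap': 0.08560816942996972}
```

View pics/top0.png

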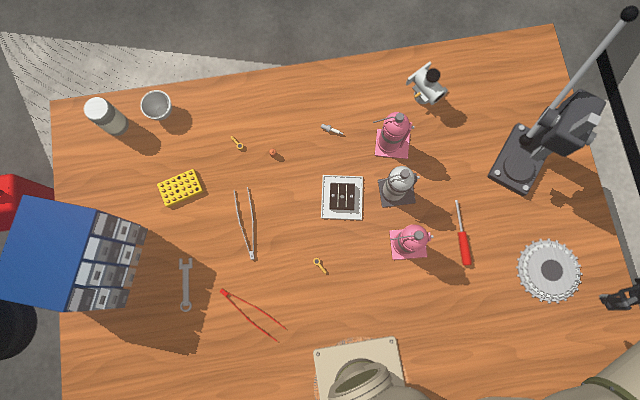

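View pics/side0.png

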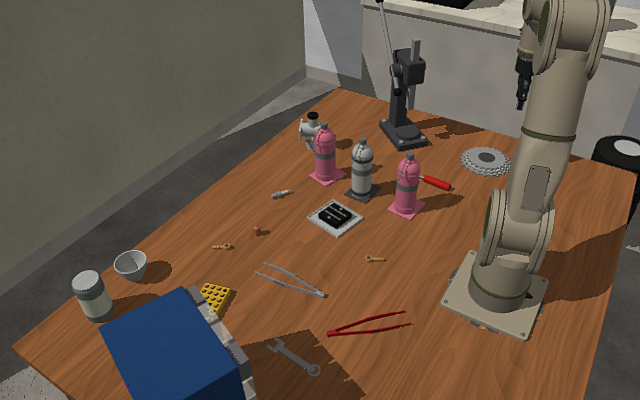

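View pics/wrist0.png

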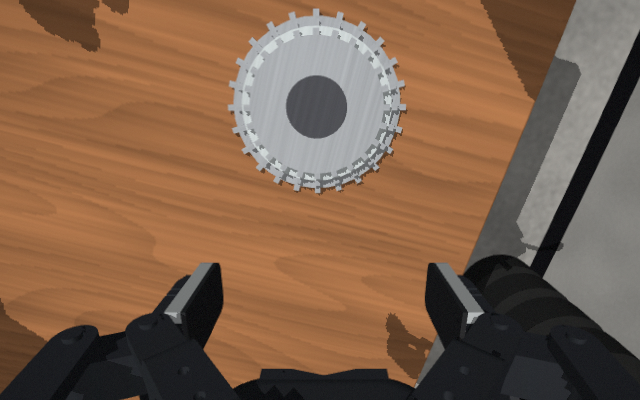

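```bash
python3 - <<'E'
import cv2,numpy as np
t=cv2.imread('pics/top0.png');s=cv2.imread('pics/side0.png')
a=cv2.resize(t[110:270,310:440],None,fx=3.4,fy=3.4,interpolation=cv2.INTER_CUBIC)
b=cv2.resize(s[110:240,290:440],None,fx=4,fy=4,interpolation=cv2.INTER_CUBIC)
cv2.imwrite('pics/ca.png',a);cv2.imwrite('pics/cb.png',b)
cv2.imwrite('pics/cc.png',cv2.resize(t[180:270,210:290],None,fx=6,fy=6,interpolation=cv2.INTER_CUBIC))
cv2.imwrite('pics/cd.png',cv2.resize(s[250:310,240:340],None,fx=7,fy=7,interpolation=cv2.INTER_CUBIC))
E
```

```text
(no output)
```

View pics/ca.png

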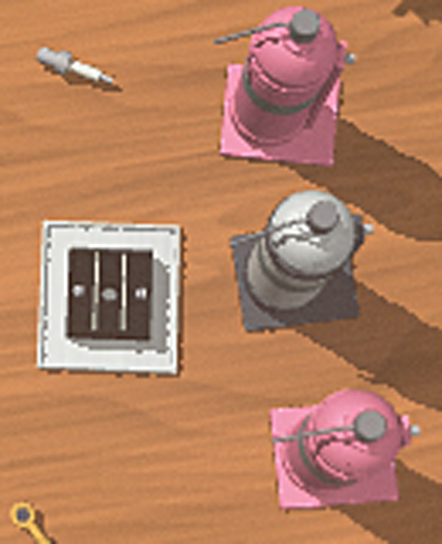

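View pics/cb.png

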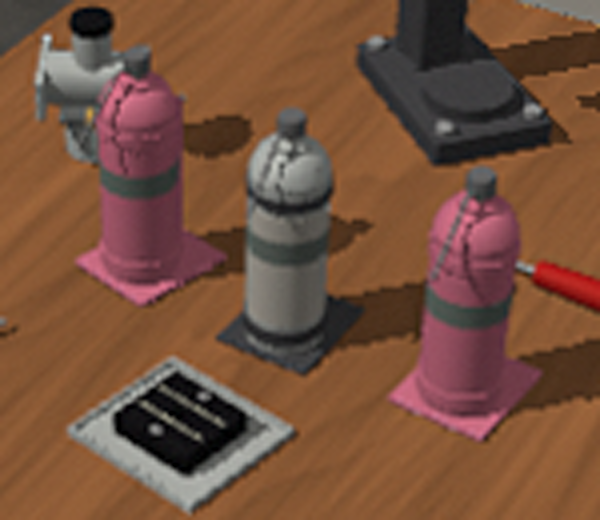

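View pics/cc.png

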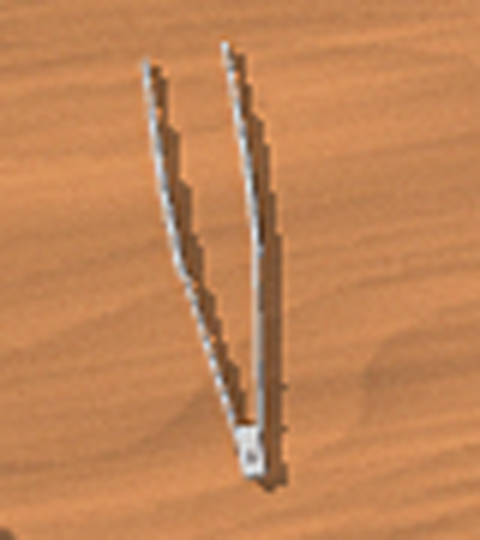

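View pics/cd.png

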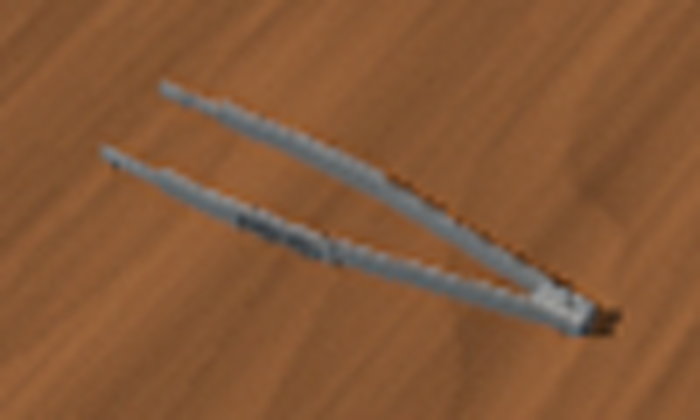

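```bash
python3 - <<'E'
from h import *
np.set_printoptions(precision=4,suppress=True)
t=load('top0');s=load('side0')
T=lambda u,v,f,ox,oy:(u/f+ox-0.5+.5/f,v/f+oy-0.5+.5/f)
cap=T(323,213,3.4,310,110);caps=T(293,114,4,290,110)
print('cap z215',onz(t,*cap,.215),onz(s,*caps,.215),tri([(t,*cap),(s,*caps)]))
for n,u,v in [('lL far',94.5,251),('lL near',94.5,330),('lR far',124,254),('lR near',122,330),('c1',69,251),('c2',153,249),('c3',68,339),('c4',153,340)]:
    print(n,onz(t,*T(u,v,3.4,310,110),.023))
for n,u,v in [('tA',147,62),('tB',226,45),('heel',252,474),('kneeA',179,265),('kneeB',258,245)]:
    print(n,onz(t,*T(u,v,6,210,180),.012))
for n,u,v in [('tA',105,150),('tB',163,85),('heel',590,310)]:
    print('side',n,onz(s,*T(u,v,7,240,250),.010))
E
```

```text
cap z215 [ 0.5181 -0.1885  0.215 ] [ 0.5143 -0.1912  0.215 ] [ 0.5157 -0.189   0.2162]
lL far [ 0.5623 -0.032   0.023 ]
lL near [ 0.4939 -0.0202  0.023 ]
lR far [ 0.5556 -0.0566  0.023 ]
lR near [ 0.4901 -0.0434  0.023 ]
c1 [ 0.5659 -0.0103  0.023 ]
c2 [ 0.5558 -0.0821  0.023 ]
c3 [0.4899 0.0034 0.023 ]
c4 [ 0.4773 -0.068   0.023 ]
tA [0.5954 0.2715 0.012 ]
tB [0.5976 0.2321 0.012 ]
heel [0.3872 0.2468 0.012 ]
kneeA [0.4927 0.2686 0.012 ]
kneeB [0.4962 0.2296 0.012 ]
side tA [0.5937 0.2741 0.01  ]
side tB [0.5955 0.2337 0.01  ]
side heel [0.3858 0.2428 0.01  ]
```

```bash
cat >> h.py <<'E'
from scipy.spatial.transform import Rotation as Ro
def st():
    o=env.observe(); q=o['eef_rot']; R=Ro.from_quat([q[1],q[2],q[3],q[0]]).as_matrix()
    return o,R
def togo(P,yaw=None):
    o,R=st(); d=R.T@(np.array(P)-o['position'])
    out=[d*1000]
    yw=np.degrees(np.arctan2(R[1,0],R[0,0]))
    y=yw if yaw is None else yaw
    Rt=Ro.from_euler('z',y,degrees=True).as_matrix()@np.diag([1,-1,-1])
    rv=np.degrees(Ro.from_matrix(R.T@Rt).as_rotvec())
    print('tool mm',np.round(d*1000,1),'rotvec deg',np.round(rv,2),'yaw',round(yw,2),'pos',o['position'].round(4),'F',o['wrist_force'].round(2),'gap',round(o['finger_gap'],4),'t',o['clock'])
E
python3 - <<'E'
from h import *
togo([.516,-.190,.285])
E
```

```text
tool mm [ 450.2 -309.1  -54. ] rotvec deg [-0.06  0.   -0.  ] yaw 14.83 pos [ 0.1599 -0.6039  0.2307] F [-0.28 -0.54 -0.21] gap 0.0856 t 0.15
```

Call:
carry_out(increments=[0,0,-0.03,0,0,0,0,0,0,-0.03,0,0,0,0,0.025,-0.017,0,0,0,0,0,0.028,-0.019,0,0,0,0,0,0.028,-0.019,0,0,0,0,0,0.028,-0.019,0,0,0,0,0,0.028,-0.019,0,0,0,0,0,0.028,-0.019,0,0,0,0,0], newtons=20)

```text
clock: 0.82
position: [0.2876, -0.4525, 0.2895]
eef_rot: [-0.003, 0.993, 0.122, -0.003]
wrist_force: [0.5, 0.2, -0.8]
finger_gap: 0.0001
```

```bash
python3 -c "
from h import *
togo([.516,-.190,.285])"
```

```text
tool mm [ 285.1 -199.6    4.6] rotvec deg [-0.37  0.25 -0.  ] yaw 13.97 pos [ 0.2876 -0.4525  0.2895] F [ 0.52  0.17 -0.81] gap 0.0001 t 0.8167
```

Call:
carry_out(increments=[0.033,-0.023,0,0,0,0,0,0.033,-0.023,0,0,0,0,0,0.033,-0.023,0,0,0,0,0,0.033,-0.023,0,0,0,0,0,0.033,-0.023,0,0,0,0,0,0.033,-0.023,0,0,0,0,0,0.033,-0.023,0,0,0,0,0,0.02,-0.014,0,0,0,0,0])

```text
clock: 1.48
position: [0.495, -0.2087, 0.2889]
eef_rot: [-0.003, 0.993, 0.121, -0.003]
wrist_force: [0.6, 0.5, 0.2]
finger_gap: -0.0
```

```bash
python3 -c "
from h import *
togo([.516,-.190,.225],5)"
```

```text
tool mm [ 25.2 -12.7  63.9] rotvec deg [-0.33  0.31  8.95] yaw 13.95 pos [ 0.495  -0.2087  0.2889] F [0.57 0.53 0.19] gap -0.0 t 1.4833
```

Call:
carry_out(increments=[0.015,-0.008,0,0,0,0,0,0.01,-0.005,0.01,0,0,0,0,0,0,0.012,0,0,0,0,0,0,0.01,0,0,0,0,0,0,0.01,0,0,0,0,0,0,0.008,0,0,0,0,0,0,0,0,0,0,0,0,0,0,0,0,0,0])

```text
clock: 2.15
position: [0.5172, -0.1839, 0.233]
eef_rot: [-0.004, 0.992, 0.125, -0.004]
wrist_force: [0.2, 0.0, 0.6]
finger_gap: -0.0001
```

```bash
python3 -c "
from h import *
togo([.516,-.190,.225],5)
s=snap('side','s1');t=snap('top','t1');w=snap('wrist','w1')
o,R=st()
print(proj(s,[o['position']]),proj(t,[o['position']]),proj(w,[o['position'],[.516,-.189,.215]]))
a=cv2.resize(cv2.imread('pics/s1.png')[90:190,310:420],None,fx=4,fy=4,interpolation=2)
b=cv2.imread('pics/w1.png')
cv2.imwrite('pics/s1c.png',a)
"
```

```text
tool mm [-2.6  5.7  8. ] rotvec deg [-0.5   0.44  9.37] yaw 14.37 pos [ 0.5172 -0.1839  0.233 ] F [0.18 0.01 0.65] gap -0.0001 t 2.15
[[360.86532519 133.67563215]] [[404.11907151 170.72042764]] [[321.3256114  268.38563328]
 [331.26090353 255.94523523]]
```

View pics/s1c.png

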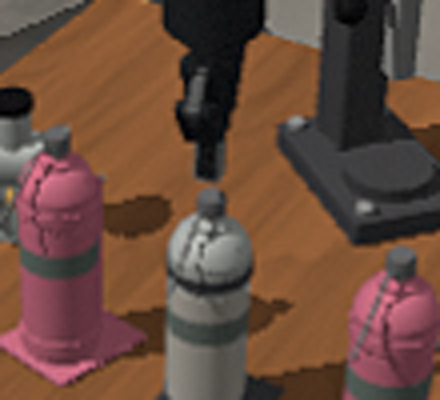

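View pics/w1.png

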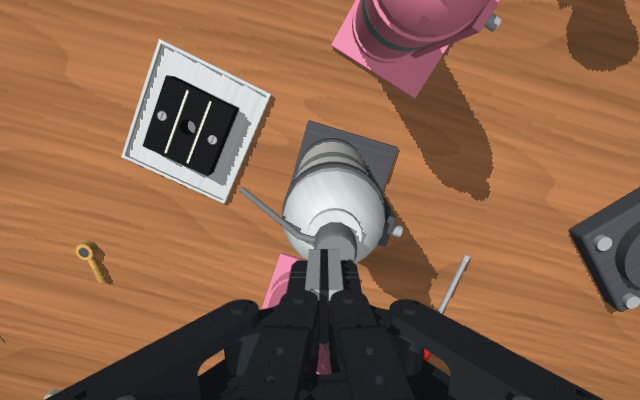

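```bash
python3 -c "
from h import *
w=load('w1')
b=cv2.resize(w['frame'][195:300,270:400,::-1],None,fx=5,fy=5,interpolation=2)
th=np.linspace(0,2*np.pi,40)
for z,col in((.215,(0,255,0)),(.199,(255,0,0))):
  p=proj(w,np.c_[.516+.0115*np.cos(th),-.190+.0115*np.sin(th),0*th+z])
  for u,v in p: cv2.circle(b,(int((u-270+.5)*5),int((v-195+.5)*5)),2,col,-1)
cv2.imwrite('pics/w1c.png',b)
"
```

```text
(no output)
```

View pics/w1c.png

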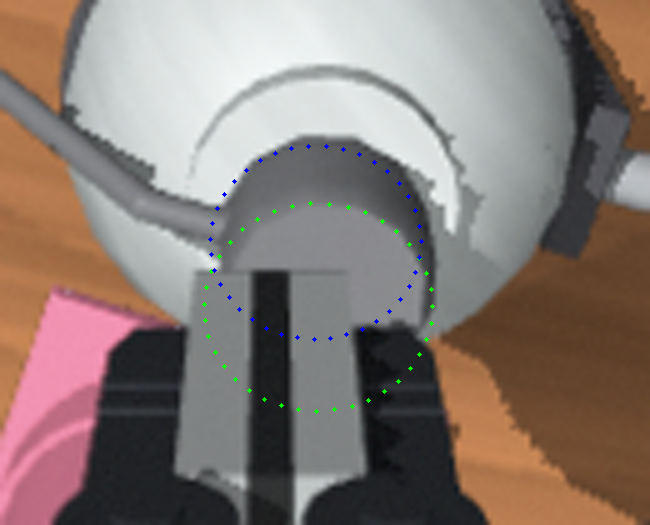

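Call:
carry_out(increments=[-0.002,0.005,0,0,0,0,0,-0.001,0.003,0,0,0,0,0,0,0,0.005,0,0,0,0,0,0,0.005,0,0,0,0,0,0,0.003,0,0,0,0,0,0,0.003,0,0,0,0,0,0,0.002,0,0,0,0,0,0,0.002,0,0,0,0])

```text
clock: 2.97
position: [0.5175, -0.1939, 0.2139]
eef_rot: [-0.003, 0.992, 0.125, -0.002]
wrist_force: [-1.1, -0.3, 4.3]
finger_gap: 0.0001
```

```bash
python3 -c "
from h import *
togo([.516,-.191,.210],5)"
```

```text
tool mm [-0.7 -3.2  4. ] rotvec deg [-0.34  0.19  9.33] yaw 14.33 pos [ 0.5175 -0.1939  0.2139] F [-1.14 -0.3   4.31] gap 0.0001 t 2.9667
```

Call:
carry_out(increments=[0,-0.001,0.002,0,0,0,0,0,0,0.002,0,0,0,0,0,0,0.002,0,0,0,0,0,0,0.002,0,0,0,0,0,0,0.002,0,0,0,0,0,0,0.002,0,0,0,0,0,0,0.001,0,0,0,0,0,0,0.001,0,0,0,0])

```text
clock: 3.63
position: [0.5175, -0.1937, 0.2094]
eef_rot: [0.001, 0.992, 0.124, 0.0]
wrist_force: [-2.9, 0.4, 7.3]
finger_gap: 0.0004
```

Call:
carry_out(increments=[0,0,0.003,0,0,0,0,0,0,0.003,0,0,0,0,0,0,0.003,0,0,0,0,0,0,0.002,0,0,0,0,0,0,0.002,0,0,0,0,0,0,0.002,0,0,0,0,0,0,0.002,0,0,0,0,0,0,0.002,0,0,0,0])

```text
clock: 4.3
position: [0.5176, -0.1937, 0.209]
eef_rot: [0.007, 0.992, 0.124, 0.003]
wrist_force: [-7.9, 2.0, 17.8]
finger_gap: 0.0001
```

The force jumped to 17.8 N with the height steady at 0.209, so the cap is on its stop. Now I'll release it.

Call:
carry_out(increments=[0,0,-0.01,0,0,0,0,0,0,-0.02,0,0,0,0,0,0,-0.02,0,0,0,0,0,0,-0.02,0,0,0,0,0,0,-0.02,0,0,0,0,0,0,0,0,0,0,0,0,0,0,0,0,0,0,0,0,0,0,0,0,0])

```text
clock: 4.97
position: [0.517, -0.1903, 0.3037]
eef_rot: [0.006, 0.992, 0.125, 0.003]
wrist_force: [0.3, -0.3, 0.4]
finger_gap: -0.0
```

```bash
python3 -c "
from h import *
togo([.48,.249,.2],2)
s=snap('side','s2');
cv2.imwrite('pics/s2c.png',cv2.resize(cv2.imread('pics/s2.png')[60:220,290:440],None,fx=3,fy=3,interpolation=2))
th=np.linspace(0,2*np.pi,40)
"
```

```text
tool mm [  72.7 -436.1   98.2] rotvec deg [ 0.74 -0.38 12.37] yaw 14.37 pos [ 0.517  -0.1903  0.3037] F [ 0.25 -0.27  0.38] gap -0.0 t 4.9667
```

View pics/s2c.png

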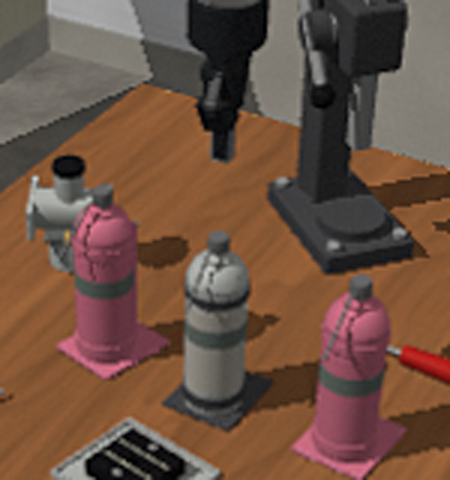

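Call:
carry_out(increments=[0.006,-0.036,0,0,0,0,0.7,0.006,-0.036,0,0,0,0,0.7,0.006,-0.036,0,0,0,0,0.7,0.006,-0.036,0,0,0,0,0.7,0.006,-0.036,0,0,0,0,0.7,0.006,-0.036,0,0,0,0,0.7,0.006,-0.036,0,0,0,0,0.7,0.006,-0.036,0,0,0,0,0.7])

```text
clock: 5.68
position: [0.4887, 0.102, 0.2906]
eef_rot: [0.006, 0.993, 0.116, -0.003]
wrist_force: [1.1, 0.7, 0.1]
finger_gap: 0.06
```

Call:
carry_out(increments=[0.006,-0.036,0.02,0,0,0,0.7,0.006,-0.036,0.02,0,0,0,0.7,0.006,-0.036,0.02,0,0,0,0.7,0.005,-0.036,0.02,0,0,0,0.7,0,-0.02,0.02,0,0,0,0.7,0,0,0,0,0,6,0.7,0,0,0,0,0,6,0.7,0,0,0,0,0,0,0.7])

```text
clock: 6.35
position: [0.4632, 0.2765, 0.1804]
eef_rot: [0.006, 1.0, 0.015, -0.007]
wrist_force: [0.4, -0.2, 0.6]
finger_gap: 0.0595
```

```bash
python3 -c "
from h import *
togo([.48,.249,.2],2)
w=snap('wrist','w3')
"
```

```text
tool mm [ 15.7  28.2 -19.5] rotvec deg [ 0.64  0.79 -0.27] yaw 1.72 pos [0.4632 0.2765 0.1804] F [ 0.36 -0.19  0.58] gap 0.0595 t 6.35
```

View pics/w3.png

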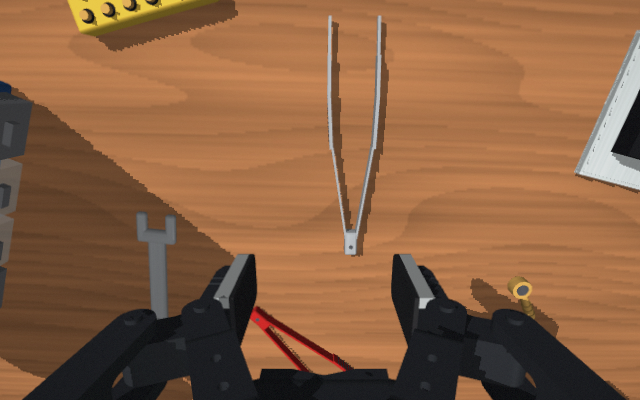

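```bash
python3 -c "
from h import *
np.set_printoptions(precision=4,suppress=True)
w=load('w3')
cv2.imwrite('pics/w3c.png',cv2.resize(w['frame'][0:270,290:430,::-1],None,fx=2.2,fy=2.2,interpolation=2))
o,R=st();print(w['T'],o['position']);print(proj(w,[o['position'],[.3865,.2452,.006]]))
for n,u,v,z in [('tA',330,16,.008),('tB',380,16,.008),('heelend',351,232,.012),('heelnear',350,254,.012),('kA',331,148,.012),('kB',375,148,.012)]:
  print(n,onz(w,u,v,z))
"
```

```text
[[ 0.0294 -0.9522 -0.304   0.5397]
 [-0.9995 -0.0244 -0.0201  0.2795]
 [ 0.0117  0.3044 -0.9525  0.3207]
 [ 0.      0.      0.      1.    ]] [0.4634 0.2762 0.1806]
[[322.5061 269.0524]
 [349.8834 253.4047]]
tA [0.5985 0.2724 0.008 ]
tB [0.5999 0.2318 0.008 ]
heelend [0.412 0.246 0.012]
heelnear [0.3888 0.2457 0.012 ]
kA [0.4918 0.268  0.012 ]
kB [0.493  0.2289 0.012 ]
```

View pics/w3c.png

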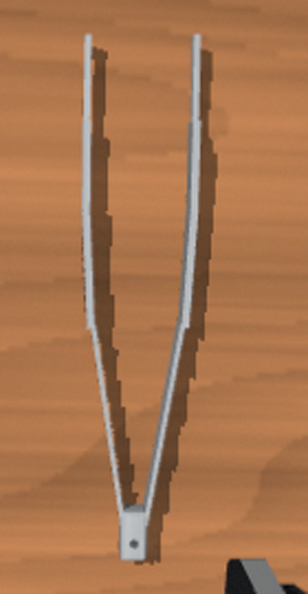

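```bash
python3 -c "
from h import *
togo([.515,.2495,.04],1.8)
"
```

```text
tool mm [ 52.5  26.9 140.2] rotvec deg [0.65 0.78 0.23] yaw 2.03 pos [0.4634 0.2762 0.1806] F [-0.32 -0.52 -1.  ] gap 0.0598 t 6.4
```

Call:
carry_out(increments=[0.025,0.013,0,0.6,0.8,0,0.65,0.025,0.013,0.01,0,0,0,0.65,0,0,0.03,0,0,0,0.65,0,0,0.03,0,0,0,0.65,0,0,0.03,0,0,0,0.65,0,0,0.02,0,0,0,0.65,0,0,0,0,0,0,0.65,0,0,0,0,0,0,0.65])

```text
clock: 7.07
position: [0.5198, 0.2466, 0.0567]
eef_rot: [0.001, 1.0, 0.03, 0.003]
wrist_force: [-0.3, -0.3, 0.3]
finger_gap: 0.0554
```

```bash
python3 -c "
from h import *
togo([.515,.2495,.01],1.8)
w=snap('wrist','w4')
"
```

```text
tool mm [-4.9 -3.3 46.7] rotvec deg [ 0.08 -0.3   1.67] yaw 3.47 pos [0.5198 0.2466 0.0567] F [-0.27 -0.27  0.32] gap 0.0554 t 7.0667
```

View pics/w4.png

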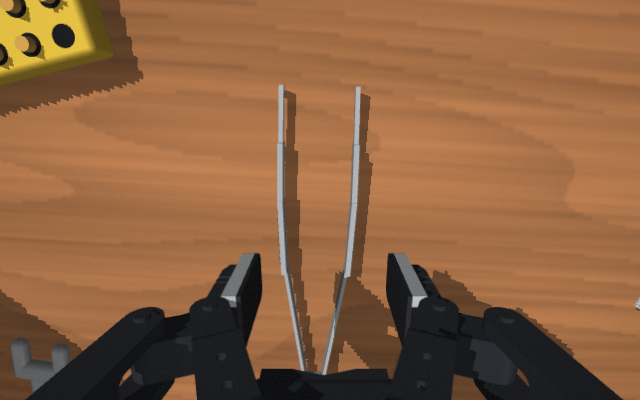

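```bash
python3 -c "
from h import *
np.set_printoptions(precision=4,suppress=True)
w=load('w4')
tA=onz(w,281,86,.008);tB=onz(w,359,87,.008);kA=onz(w,286,274,.012);kB=onz(w,347,275,.012)
print(tA,tB,kA,kB)
m=(tA+tB)/2;k=(kA+kB)/2;print(m,k,np.degrees(np.arctan2(*(m-k)[[1,0]])))
"
```

```text
[0.5984 0.2726 0.008 ] [0.6004 0.232  0.008 ] [0.4921 0.2665 0.012 ] [0.4936 0.2301 0.012 ]
[0.5994 0.2523 0.008 ] [0.4928 0.2483 0.012 ] 2.1463562321587895
```

Call:
carry_out(increments=[-0.003,-0.002,0.01,0,-0.3,1,0.65,-0.002,-0.001,0.01,0,0,0.5,0.65,0,0,0.01,0,0,0,0.65,0,0,0.005,0,0,0,0.65,0,0,0.003,0,0,0,0.65,0,0,0.003,0,0,0,0.65,0,0,0,0,0,0,0.65,0,0,0,0,0,0,0.65])

```text
clock: 7.78
position: [0.517, 0.2509, 0.0169]
eef_rot: [-0.0, 1.0, 0.017, 0.003]
wrist_force: [0.2, 0.2, 0.6]
finger_gap: 0.0556
```

```bash
python3 -c "
from h import *
togo([.515,.2495,.002],2)
w=snap('wrist','w5');s=snap('side','s5')
cv2.imwrite('pics/s5c.png',cv2.resize(s['frame'][180:330,210:360,::-1],None,fx=4,fy=4,interpolation=2))
"
```

```text
tool mm [-2.2  1.3 14.9] rotvec deg [-0.03 -0.4  -0.05] yaw 1.95 pos [0.517  0.2509 0.0169] F [0.15 0.19 0.62] gap 0.0556 t 7.7833
```

View pics/w5.png

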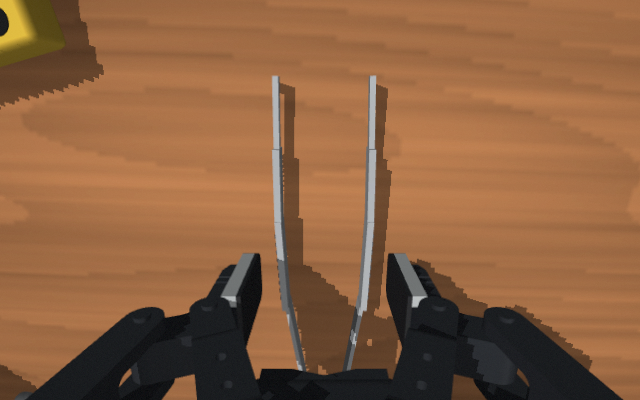

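View pics/s5c.png

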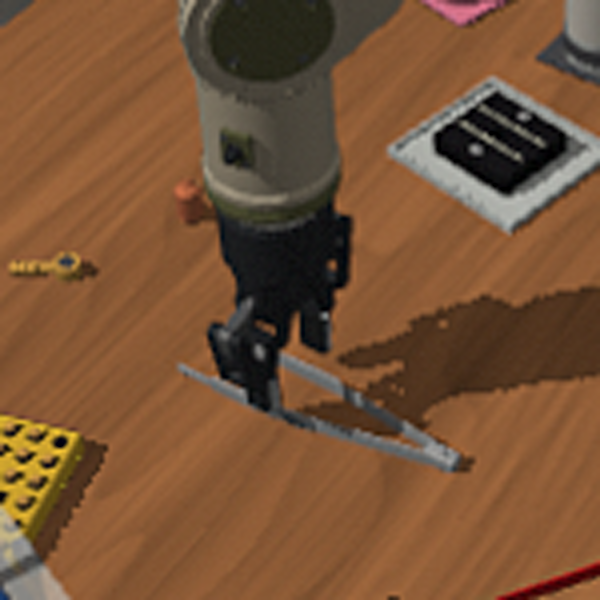

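Call:
carry_out(increments=[-0.002,0.001,0.003,0,-0.4,0,0.65,0,0,0.004,0,0,0,0.65,0,0,0.003,0,0,0,0.65,0,0,0.003,0,0,0,0.65,0,0,0.002,0,0,0,0.65,0,0,0,0,0,0,0.65,0,0,0,0,0,0,0.65,0,0,0,0,0,0,0.65])

```text
clock: 8.55
position: [0.5154, 0.2496, 0.0009]
eef_rot: [-0.0, 1.0, 0.017, 0.0]
wrist_force: [-0.7, -0.8, 0.1]
finger_gap: 0.0554
```

```bash
python3 -c "
from h import *
togo([.515,.2495,.001],2)
"
```

```text
tool mm [-0.4  0.1 -0.1] rotvec deg [-0.04 -0.01 -0.08] yaw 1.92 pos [0.5154 0.2496 0.0009] F [-0.7  -0.82  0.1 ] gap 0.0554 t 8.55
```

Call:
carry_out(increments=[0,0,0,0,0,0,0.5,0,0,0,0,0,0,0.48,0,0,0,0,0,0,0.46,0,0,0,0,0,0,0.44,0,0,0,0,0,0,0.42,0,0,0,0,0,0,0.4,0,0,0,0,0,0,0.4,0,0,0,0,0,0,0.4], newtons=20)

```text
clock: 9.22
position: [0.5161, 0.2502, 0.0021]
eef_rot: [-0.001, 1.0, 0.017, 0.001]
wrist_force: [0.5, 0.0, 2.0]
finger_gap: 0.0341
```

```bash
python3 -c "
from h import *
togo([.515,.2495,.001],2)
w=snap('wrist','w6')
"
```

```text
tool mm [-1.1  0.7  1.1] rotvec deg [-0.08 -0.11 -0.07] yaw 1.92 pos [0.5161 0.2502 0.0021] F [0.5  0.02 2.05] gap 0.0341 t 9.2167
```

View pics/w6.png

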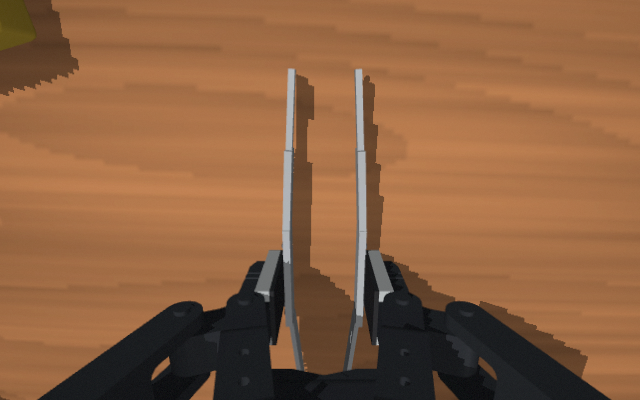

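Call:
carry_out(increments=[0,0,-0.004,0,0,0,0.4,0,0,-0.006,0,0,0,0.4,0,0,-0.01,0,0,0,0.4,0,0,-0.01,0,0,0,0.4,0,0,-0.015,0,0,0,0.4,0,0,-0.015,0,0,0,0.4,0,0,0,0,0,0,0.4,0,0,0,0,0,0,0.4])

```text
clock: 9.93
position: [0.5156, 0.2499, 0.0683]
eef_rot: [-0.001, 1.0, 0.017, 0.001]
wrist_force: [-0.6, -0.5, -1.1]
finger_gap: 0.0343
```

```bash
python3 -c "
from h import *
togo([.515,.2495,.1],-9.5)
w=snap('wrist','w7');s=snap('side','s7')
cv2.imwrite('pics/s7c.png',cv2.resize(s['frame'][180:330,210:360,::-1],None,fx=4,fy=4,interpolation=2))
cv2.imwrite('pics/w7c.png',cv2.resize(w['frame'][40:350,240:420,::-1],None,fx=2,fy=1.9,interpolation=2))
"
```

```text
tool mm [ -0.5   0.3 -31.7] rotvec deg [-0.08 -0.09 11.45] yaw 1.95 pos [0.5156 0.2499 0.0683] F [-0.58 -0.53 -1.15] gap 0.0343 t 9.9333
```

View pics/w7.png

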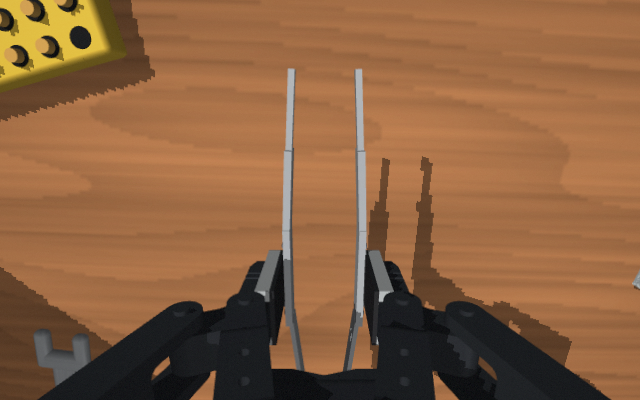

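View pics/s7c.png

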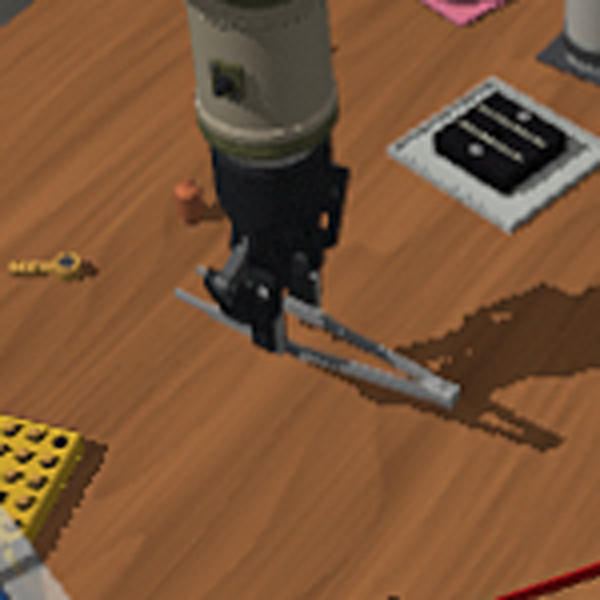

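```bash
python3 -c "
from h import *
np.set_printoptions(precision=4,suppress=True)
for f,z in (('w6',.0085),('w7',.0683+.0065)):
  w=load(f)
  g=cv2.cvtColor(w['frame'],cv2.COLOR_RGB2GRAY)
  sat=w['frame'].astype(int);m=(sat.max(2)-sat.min(2)<30)&(sat.max(2)>90)
  for r in (69,71,74,78): 
    idx=np.where(m[r,270:380])[0]+270; 
    gaps=np.split(idx,np.where(np.diff(idx)>3)[0]+1); print(r,[(a[0],a[-1]) for a in gaps if len(a)])
    c=[onz(w,(a[0]+a[-1])/2,r,z) for a in gaps if len(a)>2]
    if len(c)>=2: print(np.linalg.norm(c[0]-c[-1])*1000,(c[0]+c[-1])/2)
"
```

```text
69 [(np.int64(288), np.int64(294)), (np.int64(356), np.int64(361))]
24.61025421097909 [0.6003 0.2517 0.0085]
71 [(np.int64(288), np.int64(295)), (np.int64(354), np.int64(361))]
24.0979058373456 [0.5996 0.2518 0.0085]
74 [(np.int64(288), np.int64(295)), (np.int64(355), np.int64(361))]
24.333384706628625 [0.5985 0.2517 0.0085]
78 [(np.int64(288), np.int64(294)), (np.int64(355), np.int64(361))]
24.587978891660494 [0.5971 0.2517 0.0085]
69 [(np.int64(288), np.int64(294)), (np.int64(355), np.int64(361))]
24.387939688131908 [0.5997 0.2515 0.0748]
71 [(np.int64(288), np.int64(295)), (np.int64(354), np.int64(361))]
24.05853927204708 [0.599  0.2515 0.0748]
74 [(np.int64(288), np.int64(294)), (np.int64(354), np.int64(361))]
24.293739867624463 [0.598  0.2515 0.0748]
78 [(np.int64(288), np.int64(294)), (np.int64(355), np.int64(361))]
24.547966368378894 [0.5966 0.2514 0.0748]
```

```bash
python3 -c "
from h import *
togo([.450,-.024,.10],-9.5)
"
```

```text
tool mm [-74.7 271.5 -32.8] rotvec deg [-0.08 -0.06 11.46] yaw 1.96 pos [0.5154 0.25   0.0676] F [ 0.45  0.25 -1.23] gap 0.034 t 10.0333
```

Moving gently, 8 rows plus 8 rows with the turn at the end.

Call:
carry_out(increments=[0,0.005,-0.015,0,0,0,0.4,-0.005,0.015,-0.015,0,0,0,0.4,-0.007,0.022,-0.005,0,0,0,0.4,-0.007,0.025,0,0,0,0,0.4,-0.007,0.025,0,0,0,0,0.4,-0.007,0.025,0,0,0,0,0.4,-0.007,0.025,0,0,0,0,0.4,-0.007,0.025,0,0,0,0,0.4])

```text
clock: 10.7
position: [0.4706, 0.0793, 0.1057]
eef_rot: [-0.002, 1.0, 0.022, -0.002]
wrist_force: [0.3, -0.1, -0.9]
finger_gap: 0.034
```

Call:
carry_out(increments=[-0.007,0.025,0,0,0,0,0.4,-0.007,0.025,0,0,0,0,0.4,-0.007,0.025,0,0,0,0,0.4,-0.007,0.018,0,0,0,0,0.4,0,0.01,0,0,0,3,0.4,0,0,0,0,0,4,0.4,0,0,0,0,0,3,0.4,0,0,0,0,0,0,0.4])

```text
clock: 11.37
position: [0.4413, -0.0391, 0.1087]
eef_rot: [-0.0, 0.997, -0.074, -0.003]
wrist_force: [-0.4, -0.5, -0.6]
finger_gap: 0.0343
```

```bash
python3 -c "
from h import *
togo([.450,-.024,.10],-9.5)
w=snap('wrist','w8')
"
```

```text
tool mm [  6.5 -16.2   8.7] rotvec deg [-0.02  0.37  1.  ] yaw -8.5 pos [ 0.4413 -0.0391  0.1087] F [-0.36 -0.51 -0.64] gap 0.0343 t 11.3667
```

View pics/w8.png

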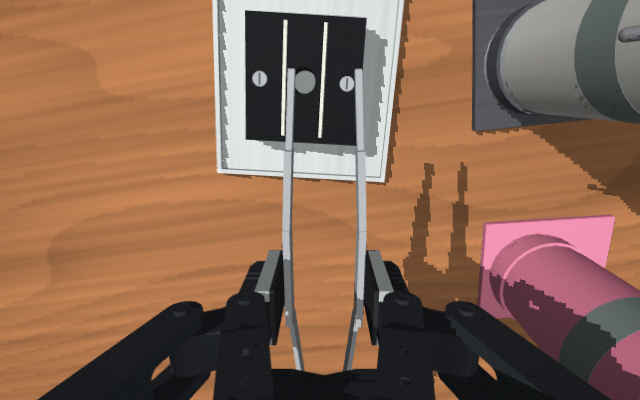

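```bash
cat > lines.py <<'E'
from h import *
import sys
np.set_printoptions(precision=4,suppress=True)
w=load('w8')
P=[onz(w,u,v,.023) for u,v in [(285.5,20),(283.5,136),(326,22.5),(320,138)]]
for p in P: print(p)
c=sum(P)/4; d=(P[0]-P[1])+(P[2]-P[3]); print('c',c,'yaw',[np.degrees(np.arctan2(e[1],e[0])) for e in (P[0]-P[1],P[2]-P[3])], 'len',np.linalg.norm(P[0]-P[1]))
b=onz(w,305,82,.023);print('bore',b)
o,R=st();z=o['position'][2]+.0065
tA=onz(w,291.5,69,z);tB=onz(w,358.5,69,z);print(tA,tB,R.T@((tA+tB)/2-o['position']))
E
python3 lines.py
```

```text
[ 0.5609 -0.0351  0.023 ]
[ 0.4942 -0.0217  0.023 ]
[ 0.556  -0.0585  0.023 ]
[ 0.4894 -0.0448  0.023 ]
c [ 0.5251 -0.04    0.023 ] yaw [np.float64(-11.364977466849927), np.float64(-11.705373668539316)] len 0.06799814248124512
bore [ 0.5247 -0.0408  0.023 ]
[ 0.5263 -0.0409  0.1152] [ 0.5227 -0.0649  0.1152] [ 0.0843  0.0018 -0.007 ]
```

```bash
python3 -c "
from h import *
togo([.4475,-.024,.05],-10.5)
"
```

```text
tool mm [  4.3 -15.6  58.7] rotvec deg [-0.02  0.36  2.2 ] yaw -8.3 pos [ 0.4413 -0.0389  0.1087] F [ 0.44  0.56 -1.34] gap 0.0341 t 11.4167
```

Call:
carry_out(increments=[0.002,-0.006,0,0,0.3,1,0.4,0.002,-0.006,0.005,0,0,1,0.4,0,-0.003,0.01,0,0,0,0.4,0,0,0.012,0,0,0,0.4,0,0,0.012,0,0,0,0.4,0,0,0.01,0,0,0,0.4,0,0,0.003,0,0,0,0.4,0,0,0,0,0,0,0.4])

```text
clock: 12.08
position: [0.4472, -0.0227, 0.0541]
eef_rot: [-0.001, 0.997, -0.081, -0.001]
wrist_force: [0.6, -0.2, -1.3]
finger_gap: 0.0343
```

```bash
python3 -c "
from h import *
togo([.4475,-.024,.03],-10.5)
w=snap('wrist','w9')
"
```

```text
tool mm [ 0.6  1.3 24.1] rotvec deg [-0.06  0.08  1.19] yaw -9.31 pos [ 0.4472 -0.0227  0.0541] F [ 0.63 -0.21 -1.26] gap 0.0343 t 12.0833
```

View pics/w9.png

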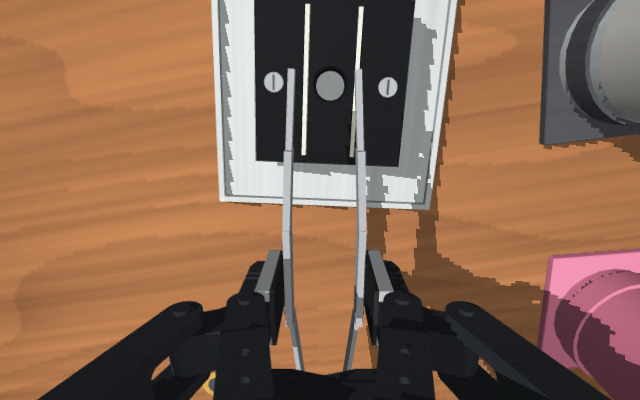

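```bash
python3 - <<'E'
from h import *
np.set_printoptions(precision=4,suppress=True)
w=load('w9')
P=[onz(w,u,v,.023) for u,v in [(307.5,5),(304.5,154),(361,8),(351.5,157)]]
for p in P: print(p)
ds=[P[0]-P[1],P[2]-P[3]];print('yaw',[np.degrees(np.arctan2(e[1],e[0])) for e in ds],'bore',onz(w,330,85,.023))
o,R=st();z=o['position'][2]+.0065
tA=onz(w,291.5,69,z);tB=onz(w,358.5,69,z)
c=(P[1]+P[3])/2; d=ds[0]+ds[1];d/=np.linalg.norm(d);n=np.array([-d[1],d[0],0])
print('near line ends lat',(P[1]-c)@n,(P[3]-c)@n)
for t in (tA,tB): print('tip',t,'along',(t-c)@d,'lat',(t-c)@n)
E
```

```text
[ 0.5606 -0.0348  0.023 ]
[ 0.4952 -0.0217  0.023 ]
[ 0.5555 -0.0581  0.023 ]
[ 0.4899 -0.0445  0.023 ]
yaw [np.float64(-11.360277185042651), np.float64(-11.734957790691087)] bore [ 0.5254 -0.0393  0.023 ]
near line ends lat 0.011698883359530617 -0.011698883359530598
tip [ 0.5321 -0.0256  0.0609] along 0.03725215606398209 lat 0.015248274165557253
tip [ 0.5282 -0.0496  0.0609] along 0.03818180771606021 lat -0.009029511254909145
```

Call:
carry_out(increments=[0,0.001,0.003,0,0,1.2,0.4,0,0,0.005,0,0,0,0.4,0,0,0.005,0,0,0,0.4,0,0,0.003,0,0,0,0.4,0,0,0.002,0,0,0,0.4,0,0,0.001,0,0,0,0.4,0,0,0,0,0,0,0.4,0,0,0,0,0,0,0.4])

```text
clock: 12.8
position: [0.4482, -0.0241, 0.0349]
eef_rot: [-0.0, 0.996, -0.093, 0.001]
wrist_force: [-0.2, 0.9, -0.8]
finger_gap: 0.0344
```

```bash
python3 -c "
from h import *
togo([.4475,-.024,.03],-10.5)
w=snap('wrist','w10')
"
```

```text
tool mm [-0.7  0.1  4.9] rotvec deg [-0.05 -0.06 -0.12] yaw -10.62 pos [ 0.4482 -0.0241  0.0349] F [-0.18  0.86 -0.8 ] gap 0.0344 t 12.8
```

View pics/w10.png

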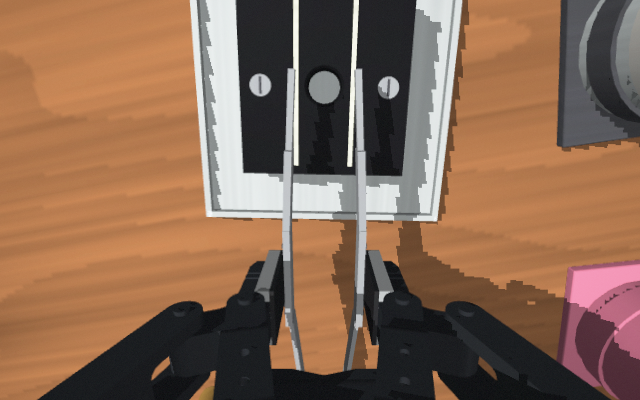

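Call:
carry_out(increments=[0,0,0.002,0,0,0,0.4,0,0,0.002,0,0,0,0.4,0,0,0.001,0,0,0,0.4,0,0,0,0,0,0,0.4,0,0,0,0,0,0,0.4,0,0,0,0,0,0,0.4,0,0,0,0,0,0,0.4,0,0,0,0,0,0,0.4])

```text
clock: 13.52
position: [0.4485, -0.0241, 0.0298]
eef_rot: [-0.0, 0.996, -0.093, 0.001]
wrist_force: [-0.5, -1.0, -1.0]
finger_gap: 0.0343
```

```bash
python3 - <<'E'
from h import *
np.set_printoptions(precision=4,suppress=True)
togo([.4475,-.024,.03],-10.5)
w=snap('wrist','w11');t=snap('top','t11');s=snap('side','s11')
cv2.imwrite('pics/w11c.png',cv2.resize(w['frame'][0:190,220:420,::-1],None,fx=3,fy=3,interpolation=2))
a=cv2.resize(s['frame'][180:280,290:390,::-1],None,fx=4,fy=4,interpolation=2)
b=cv2.resize(t['frame'][150:250,310:410,::-1],None,fx=4,fy=4,interpolation=2)
cv2.imwrite('pics/st11.png',np.hstack([a,b]))
E
```

```text
tool mm [-1.   0.1 -0.2] rotvec deg [-0.04 -0.12 -0.12] yaw -10.62 pos [ 0.4485 -0.0241  0.0298] F [-0.45 -1.04 -0.95] gap 0.0343 t 13.5167
```

View pics/w11c.png

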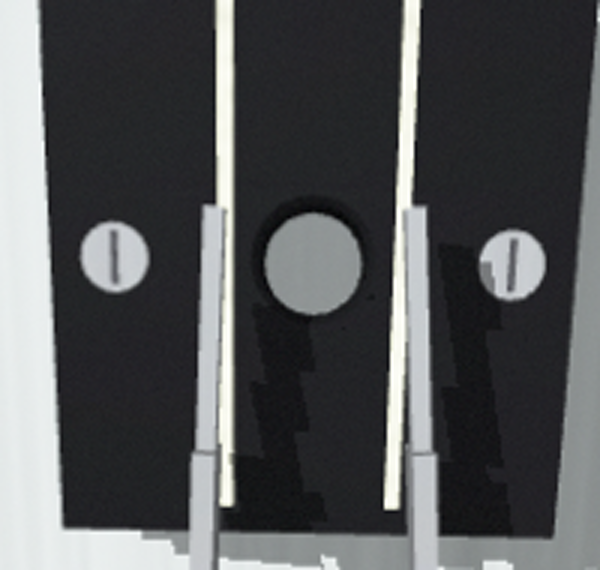

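View pics/st11.png

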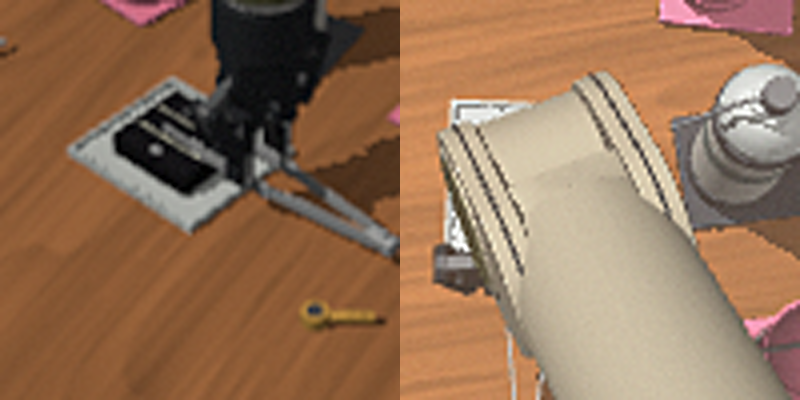

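```bash
python3 - <<'E'
from h import *
np.set_printoptions(precision=4,suppress=True)
w=load('w11')
q=lambda u,v:((u+.5)/3-.5+220,(v+.5)/3-.5)
P=[onz(w,*q(u,v),.023) for u,v in [(225,5),(226.5,507),(412,5),(392,509)]]
ds=[P[0]-P[1],P[2]-P[3]];print('yaw',[np.degrees(np.arctan2(e[1],e[0])) for e in ds])
bore=onz(w,*q(313,264),.023);print('bore',bore)
d=ds[0]+ds[1];d/=np.linalg.norm(d);n=np.array([-d[1],d[0],0]);c=(P[1]+P[3])/2
print('lines',(P[1]-c)@n,(P[3]-c)@n,'boreLat',(bore-c)@n,'nearend->bore',(bore-c)@d)
o,R=st()
for z in (.0363,):
  T=[onz(w,*q(u,207),z) for u in (213,415)]
  for t in T: print(z,t,'along from near end',(t-c)@d,'lat',(t-c)@n)
  print(np.linalg.norm(T[0]-T[1]))
s=load('s11'); cv2.imwrite('pics/s11z.png',cv2.resize(s['frame'][195:235,310:370,::-1],None,fx=12,fy=12,interpolation=2))
print(proj(s,T))
togo([.4475,-.024,.03],-10.5)
E
```

```text
yaw [np.float64(-11.763955008086581), np.float64(-11.724236774462879)]
bore [ 0.5252 -0.0395  0.023 ]
lines 0.011923291423174998 -0.011923291423175003 boreLat 9.98984517510626e-05 nearend->bore 0.033529169396784506
0.0363 [ 0.5337 -0.0287  0.0363] along from near end 0.03959189324099875 lat 0.012366094960852992
0.0363 [ 0.5291 -0.0528  0.0363] along from near end 0.04005214619580687 lat -0.012151147478193184
0.024521562136156343
[[329.9303 210.2547]
 [335.2456 206.4029]]
tool mm [-1.1  0.1 -0.2] rotvec deg [-0.04 -0.12 -0.12] yaw -10.62 pos [ 0.4486 -0.0241  0.0298] F [ 0.03  0.35 -1.47] gap 0.0343 t 13.6667
```

View pics/s11z.png

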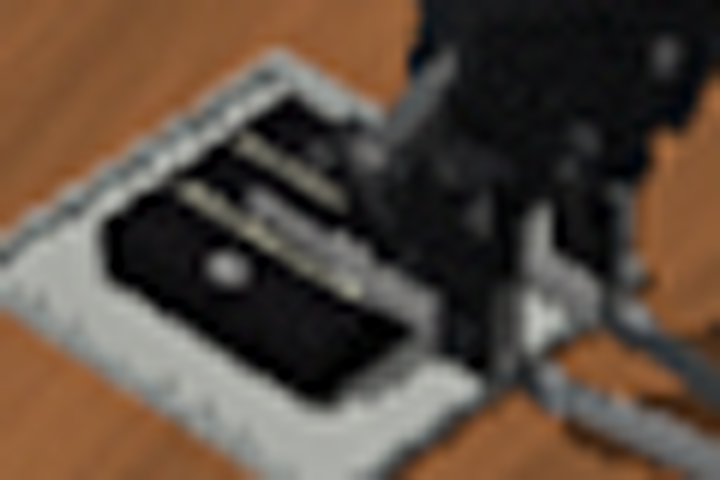

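```bash
python3 -c "
from h import *
o,_=st();print(abs(o['qvel']).max(),o['finger_gap'])
print(env.finish_job())"
```

```text
0.0017619946092172392 0.03428378319323576
the job is handed in; nothing more can be done
None
```

The job is handed in with the tweezers held steady over the block. The hand-in reports no verdict, so whether it passed is not confirmed.

- **Cap:** I pressed the white-and-silver canister's cap to its stop, with about 18 N at the wrist. The tool came down to z = 0.209 m against the cap's 0.215 m when up. The side picture afterwards shows it back up.
- **Tweezers:** I picked up the steel pair by the finger plates, squeezed them to 34.3 mm over the outsides, and lifted them with no visible tilt.
- **Last wrist-camera check:**
  - Tip gap: 24.5 mm, against 24 mm wanted.
  - Tips: 12.4 mm and 12.2 mm either side of the block's centreline; the lines are at 12 mm.
  - Position along the block: about 6 mm beyond the middle of the lines.
- **Height and stillness:** The tip points are about 11 mm above the face and the leg undersides about 5 mm. The height comes from the tool's height at the grasp and agrees with the side camera to about 1 pixel. The arm was almost still (joint speeds below 0.002 rad/s).
- **Other things on the shelf:** No contact showed on any of them in the pictures or forces, but I did not re-measure their positions at the end.

No check failed. The early top-camera estimate of the block's angle (about -9.5°) differed from the closer wrist view (-11.7°), and I used the wrist view.

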